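# Set the warming tray's guarded thumbwheel and lock its cover again

## Robot

A 6-joint arm with a two-finger parallel gripper is mounted at the origin on the work surface. World frame = base frame: x ahead of the robot, y to its left, z up, the work surface at z = 0. Lengths are in m, angles in rad, forces in N, time in s.
With the tool pointing down it reaches from about 0.325 to 0.85 m from the base axis. Payload 15.5 kg.
Tool frame: the origin (TCP) lies at the very end of the fingers, on their centre line; the grasp point (between the pads) lies 19 mm behind it; z points along the fingers, y is the direction in which the jaws open and shut (so a half turn about z gives the same grasp; the last joint's range is limited). The gripper opens to 91 mm and grips with 3 to 60 N. Pads are 32 mm wide; open, the fingers measure 118 mm over their backs; the gripper's body (76 mm by 178 mm) begins 60 mm behind the grasp point.
Start: joints at [-1.21, 0.494, 1.345, -0, 1.302, -0.096], TCP at [0.276, -0.561, 0.214] pointing down, gripper open.
Joint ranges: [-2.91, 2.91], [-0.82, 2.16], [0.22, 2.67], [-1.22, 4.37], [0.12, 2.79], [-3.08, 3.08]. Speed limits (rad/s): [1.89, 1.89, 2.57, 3.01, 3.01, 3.01].

## Interface

Orientations are given as a 3x3 rotation matrix whose columns are the frame's x, y, z axes.
In Python, from station import env, imaging gives the robot as it stands.
- The arm moves only by the shell command python3 -m inch 'ROWS' [FORCE]. ROWS is JSON, a list of rows, each a list of 3 entries, a list of its own where there are three numbers: the shift along the tool's x, y, z normalised to -1 to 1, where 1 is 2.5 cm, then the turn, a rotation vector about the tool's x, y, z normalised to -1 to 1, where 1 is 180 degrees, then the closure, from 0 (fully open) to 1 (shut). In form: [[[tx, ty, tz], [rx, ry, rz], fingers], ...]. A call has exactly 8 rows; each row shifts and turns the commanded pose from where the row before left it, along the tool's axes as they then stand; what a row does not reach is not made up. A row lasts 1/8 s, in which the tool goes at most 62.5 mm and 10.7 degrees, less where a joint would pass 70% of its speed; a pose out of reach is approached as far as the arm can. A call with a number of a shift or a turn outside -1 to 1 is refused whole. A call with a gripper value outside its range is refused whole. The fingers move at their own pace and stop on an object; FORCE is the grip in N (left out, the last holds). Time passes only in rows, so rows that do not move let the fingers close, or fill a call up. It gives the time, the measured TCP pose, the force and the opening at its end, in the units of the state.
- env.state(): the state, without advancing time (a new reading comes with each control period).
- imaging.camera(name): name is "scene" or "side" or "wrist"; returns a dict with "pixels" (400x640x3 uint8, blue, green, red), "fovy" (degrees; the focal length in pixels is half the picture's height over the tangent of half this angle, whatever the lens; pixels are square), "cx", "cy" (the principal point, pixels), "rvec" (rotation vector, rad) and "tvec" (3), from world to camera coordinates, as OpenCV has them; the wrist camera has in their place "T_tool_cam" (4x4, takes a point from camera to tool coordinates, whose origin is the TCP and whose axes are the flange's). Camera axes: x right, y down, z forward; pixel columns grow to the right and rows downward; lengths in m; the calibration is good to about 2 mm. A picture is of the moment at which its call begins: read the wrist's pose just before it. There is no depth.
- env.sign_off(): hands the job in, once; it reports no verdict.
The state is a dict: "time_s": time; "qpos": joint angles; "qd": joint speeds; "effort": joint torques, N m; "eef_pos": TCP position; "ee_rot": TCP orientation; "contact_force": force on the tool from outside, world axes, zero at the start; "wrist_torque": the same for the moment, N m; "finger_gap": finger opening in m.
Only numpy, scipy, OpenCV 4.12 (cv2) and the standard library are available. Lean on these libraries where they do the work, as an engineer would, in place of code of your own. Each camera call takes 0.05 s, during which the arm holds its last target. There are 200 camera calls.

## Task

The warming tray's knurled heat wheel sits under a sliding steel cover that a spring plunger locks: pull up the plunger's knob and slide the cover all the way open. Roll the wheel, its top going towards the hot plate, until its one broad bar rests on top, level with the two fixed pointers. Then push the cover fully shut so that the plunger drops home, and leave the bowls, jar, mortar, spatula and chopstick holder where they are.

Things in the scene. Friction and masses are not known exactly. Their poses are not given: they have to be found in the camera images.
- warmer: Fixed steel warming tray. Origin on the table under its control box's middle; x towards the black hot plate, y along the box, z up. Box 130 (x) by 300 (y) mm, panel 70 mm above the table; guide rails along y at x = -60 and +60 (10 wide, tops at 100); low wall at the +y end (y = 144, top at 88). Hot plate: x = 65 to 225, y = -160 to 160, 54 mm high.
- knob (a point): Middle of the plunger's black round mushroom knob (vertical axis): 36 mm across, 22 mm high, about 126 mm above the table when down, free room all round. The head's underside is 17 mm above the cover plate; below it a 20 mm wide, 12 mm high collar. It stands on the cover, 93 mm from the lip towards the tray's -y, and moves with the cover.
- lip (a point): Middle of the top edge of the cover's upturned steel lip: 95 mm long along the tray's x, 4 mm thick, top 126 mm above the table, 29 mm above the top of the cover plate (108 x 120 x 5 mm), along the plate's +y edge. Push it towards the tray's -y (from outside) to open the cover, towards +y (from inside, between knob and lip) to close it.
- wheel_top (a point): Fixed point at the top of the black thumbwheel, 86 mm above the table, under the shut cover. Wheel: 38 mm radius over its knurls, 24 mm wide, axle along the tray's y 48 mm above the table; its top stands 16 mm out of the panel. Ribs 2 mm high every 15 degrees and one broad bar (10 x 28 mm, 40 mm radius). Pointers, tops at 83 mm, stand 14 to 32 mm to either side along the axle.
- cover (a joint): How far the cover is open, m: 0 shut, 0.12 fully open, growing towards the tray's -y. Moving it takes about 2 to 5 N. A shallow dimple holds it at 0.119; starting it shut from there takes about 6 N. Locked (2 to 3 mm of play) while the plunger is down in its hole.
- plunger (a joint): How far the plunger is pulled up, m: 0 down (home), 0.016 upper stop. A spring pulls it down: 4.5 N when down, 8.5 N at the top. Above 0.010 the pin is clear of its hole and the cover can move. The only hole is at the shut position: elsewhere the pin rides on the panel at about 0.010 (0.009 in the open dimple), and it drops in by itself when the cover is pushed shut.
- wheel (a joint): Turn of the thumbwheel, rad: 0 with the broad bar on top between the pointers, growing as the wheel's top moves towards the tray's +x. It clicks every 30 degrees (0.524 rad) and holds in each click; about 1.5 to 2 N along the rim moves it on. It starts two to four clicks below 0 (negative), now and then caught between two clicks; stops at -2.4 and 1.3.
- bowls: Two stacked steel bowls, 144 mm wide and 71 mm high, standing on the hot plate; origin at the underside.
- jar: Amber glass jar with steel lid, 56 mm wide, 75 mm high, standing on the hot plate; origin at the underside.
- mortar: White ceramic mortar, 130 mm wide, 85 mm high, with its pestle leaning out to 145 mm high, on the left; origin at the underside.
- spatula: Orange silicone spatula with wooden handle, 260 mm long, lying on the trolley on the right.
- chopsticks: Wooden chopstick holder, 80 by 80 by 110 mm, chopsticks up to 215 mm high, on the right; origin at the underside.

How it is judged:
On the way, in this order (a step that is already met when the one before it is completed fails the run):
1. the plunger is pulled up clear of its hole while the cover is still shut (value of joint plunger above 0.009 m and value of joint cover below 0.006 m), for 0.05 s.
2. the cover is slid all the way open (at least 112 of 120 mm) (value of joint cover above 0.112 m), for 0.2 s.
3. the wheel stays with its broad bar on top (within 0.13 rad), the cover still open (value of joint wheel between -0.13 and 0.13 rad and value of joint cover above 0.09 m), for 0.5 s.
At the end, for the whole second after the job is handed in: The cover is shut (within 4 mm), the plunger is down in its hole (within 3 mm), the wheel's broad bar is on top between the pointers (within 0.13 rad), and nothing is touched (value of joint cover below 0.004 m and value of joint plunger below 0.003 m and value of joint wheel between -0.13 and 0.13 rad).
It fails at once if a bystander is shoved more than 25 mm or knocked over (distance of any of bowls, jar, mortar, spatula, chopsticks from where it was at the start of the episode above 0.025 m or angle between any of jar, chopsticks, mortar's own z axis and vertical above 0.5 rad).
It also fails if it takes over 69 s, if anything falls off the work surface, if the arm or the gripper's body presses on something with over 40 N, if the wrist force passes 120 N, or if a joint passes its speed limit or range.

## Working session

There is one attempt and no reset: what is moved stays moved. The work goes in short steps, Python scripts to look and compute and a shell command to move; the robot and the scene stay as the last step left them, time stands still between calls to the robot, and variables do not carry over. Pictures are saved under pics/ and viewed, about 8 in all and at most 12, crops included, and the job is handed in when it is done.

```bash
mkdir -p pics
cat > h.py <<'E'
import numpy as np,cv2
from station import env,imaging
def K(c):
    f=200/np.tan(np.radians(c["fovy"])/2); return np.array([[f,0,c["cx"]],[0,f,c["cy"]],[0,0,1]])
def pose(c,st=None):
    if "rvec" in c:
        R=cv2.Rodrigues(np.array(c["rvec"],float))[0]; return R.T,-R.T@np.array(c["tvec"],float).ravel()
    T=np.array(c["T_tool_cam"]);Rt=np.array(st["ee_rot"]).reshape(3,3)
    return Rt@T[:3,:3],Rt@T[:3,3]+np.array(st["eef_pos"])
def ray(c,uv,st=None):
    R,o=pose(c,st); d=R@np.linalg.inv(K(c))@np.array([uv[0],uv[1],1.]); return o,d/np.linalg.norm(d)
def onz(c,uv,z,st=None):
    o,d=ray(c,uv,st); return o+d*(z-o[2])/d[2]
def proj(c,P,st=None):
    R,o=pose(c,st); q=K(c)@(R.T@(np.array(P)-o)); return q[:2]/q[2]
def tri(rs):
    A=0;b=0
    for o,d in rs:
        M=np.eye(3)-np.outer(d,d);A=A+M;b=b+M@o
    return np.linalg.solve(A,b)
def snap(n,f):
    st=env.state();c=imaging.camera(n);cv2.imwrite("pics/"+f,np.array(c["pixels"]));
    import pickle;pickle.dump((c,st),open("pics/"+f[:-4]+".pkl","wb"));return c,st
def load(f):
    import pickle;return pickle.load(open("pics/"+f+".pkl","rb"))
E
python3 - <<'E'
from h import *
for n in("scene","side","wrist"):
    c,st=snap(n,n+"0.png"); print(n,c["fovy"],c["cx"],c["cy"],pose(c,st)[1].round(3), c.get("T_tool_cam"))
print(st)
a,b=cv2.imread("pics/scene0.png"),cv2.imread("pics/side0.png")
E
```

```text
scene 47.162172820727264 320.36110936941157 203.67828344320736 [ 1.284 -0.808  0.902] None
side 45.90052783067416 325.8956425873563 199.1812461672256 [-0.433  0.952  0.839] None
wrist 59.522803804490906 318.0275217743288 198.99438229165065 [ 0.343 -0.528  0.385] [[ 2.40687331e-04 -9.64013777e-01 -2.65852177e-01  7.51293113e-02]
 [ 9.99999942e-01  2.96097368e-04 -1.68344024e-04  2.04829584e-04]
 [ 2.41004088e-04 -2.65852121e-01  9.64013792e-01 -1.72012655e-01]
 [ 0.00000000e+00  0.00000000e+00  0.00000000e+00  1.00000000e+00]]
{'time_s': 0.1, 'qpos': array([-1.20948231e+00,  4.94121705e-01,  1.34607046e+00,  1.74698656e-05,
        1.30252397e+00, -9.54855467e-02]), 'qd': array([-0.00182026, -0.00072879, -0.00136077,  0.00326234, -0.00072032,
       -0.00035575]), 'effort': array([ 3.05116424e-03, -8.80239844e+01, -3.82542229e+01,  7.10934307e-02,
        4.82729380e-02, -4.31657918e-05]), 'eef_pos': array([ 0.27556518, -0.56057929,  0.21339705]), 'ee_rot': array([[ 8.97470806e-01,  4.41073698e-01, -3.81399692e-04],
       [ 4.41073845e-01, -8.97470192e-01,  1.05690229e-03],
       [ 1.23876945e-04, -1.11676438e-03, -9.99999369e-01]]), 'contact_force': array([-0.2128178 , -0.2557571 , -0.68322695]), 'wrist_torque': array([-0.018634  ,  0.04342056,  0.05714773]), 'finger_gap': 0.09138622920587178}
```

View pics/scene0.png

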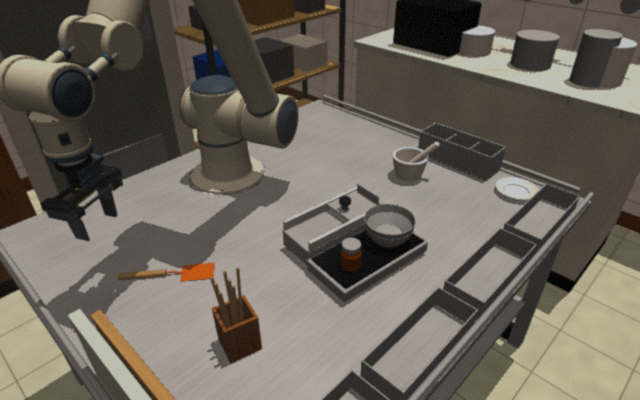

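View pics/side0.png

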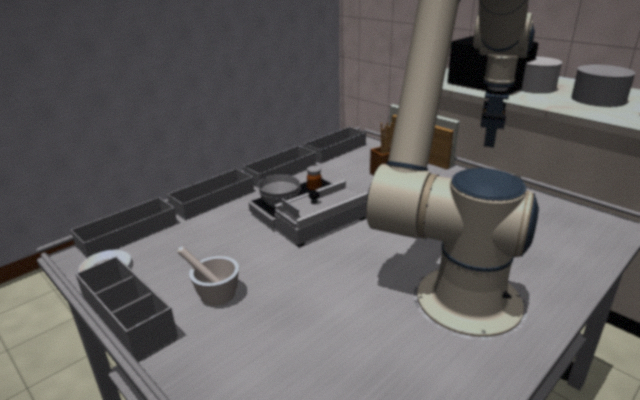

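Scene view: knob at about (345,202), hot plate right of the box with bowls (389,226) and jar (351,254). Side view: knob at about (314,197). Next I crop and enlarge both.

Run:
```python
from h import *
a,b=cv2.imread("pics/scene0.png")[165:305,270:440],cv2.imread("pics/side0.png")[155:255,235:385]
a=cv2.resize(a,None,fx=3,fy=3,interpolation=3);b=cv2.resize(b,None,fx=4-1.2,fy=2.8,interpolation=3)
o=np.zeros((420,510+420,3),np.uint8)
cv2.imwrite("pics/c1.png",np.vstack([cv2.resize(a,(510,420)),np.pad(b,((0,0),(0,90),(0,0)))])[:700]) 
c0,_=load("scene0");c1,_=load("side0")
k=tri([ray(c0,(345,202)),ray(c1,(314,197))]);print("knob",k,proj(c0,k),proj(c1,k))
for n,p in dict(plate_near=(346,293),plate_right=(426,244),plate_left=(309,262)).items(): print(n,onz(c0,p,.054))
```

```text
knob [0.55533784 0.0364938  0.11949599] [344.65808818 202.02768278] [313.68594671 196.97772722]
plate_near [ 0.7615559  -0.18724139  0.054     ]
plate_right [0.79990598 0.111747   0.054     ]
plate_left [ 0.61312856 -0.17130511  0.054     ]
```

View pics/c1.png

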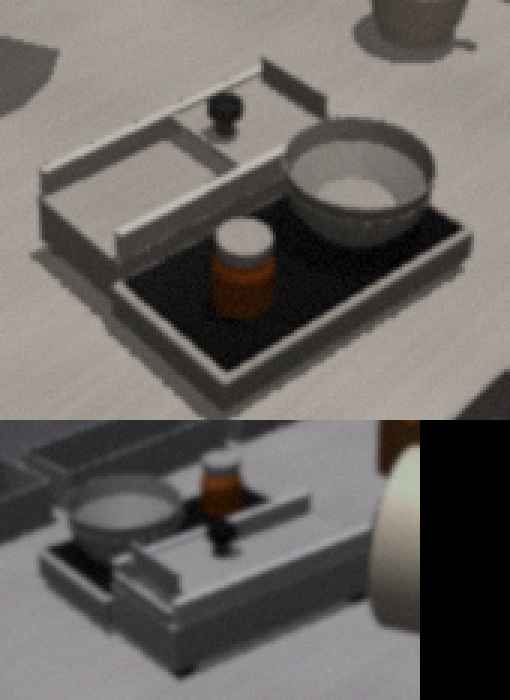

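Knob is close to (0.555, 0.037); the tray yaw is about -7° with its +y running along world +y. I'll turn the tool to match and travel there high, after checking the line against the chopsticks.

```bash
python3 - <<'E'
from h import *
c,_=load("scene0")
print("chop",onz(c,(238,345),.0),onz(c,(237,312),.11),"bowl",onz(c,(389,215),.125))
E
python3 -m inch '[[[0,0,-1],[0,0,0.023],0],[[0,0,-1],[0,0,0.023],0],[[0,0,-1],[0,0,0.023],0],[[0,0,-0.5],[0,0,0.023],0],[[0,0,0],[0,0,0.023],0],[[0,0,0],[0,0,0.023],0],[[0,0,0],[0,0,0.023],0],[[0,0,0],[0,0,0.023],0]]' 30
```

```text
chop [ 0.65465146 -0.45106779  0.        ] [ 0.65795785 -0.44121302  0.11      ] bowl [0.69386891 0.06948935 0.125     ]
time_s: 1.15
eef_pos: [0.2756, -0.5608, 0.3011]
ee_rot: [[0.992, -0.123, -0.0], [-0.123, -0.992, 0.001], [-0.0, -0.001, -1.0]]
contact_force: [-0.3, -0.4, -0.1]
finger_gap: 0.0911
```

```bash
R='x'
python3 -m inch '[[[0.34,-1,0],[0,0,0],0],[[0.34,-1,0],[0,0,0],0],[[0.34,-1,0],[0,0,0],0],[[0.34,-1,0],[0,0,0],0],[[0.34,-1,0],[0,0,0],0],[[0.34,-1,0],[0,0,0],0],[[0.34,-1,0],[0,0,0],0],[[0.34,-1,0],[0,0,0],0]]'
python3 -m inch '[[[0.34,-1,0],[0,0,0],0],[[0.34,-1,0],[0,0,0],0],[[0.34,-1,0],[0,0,0],0],[[0.34,-1,0],[0,0,0],0],[[0.34,-1,0],[0,0,0],0],[[0.34,-1,0],[0,0,0],0],[[0.34,-1,0],[0,0,0],0],[[0.34,-1,0],[0,0,0],0]]'
python3 -m inch '[[[0.34,-1,0],[0,0,0],0],[[0.34,-1,0],[0,0,0],0],[[0.34,-1,0],[0,0,0],0],[[0.34,-1,0],[0,0,0],0],[[0.34,-1,0],[0,0,0],0],[[0.34,-1,0],[0,0,0],0],[[0,-0.5,0.5],[0,0,0],0],[[0,0,0],[0,0,0],0]]'
python3 - <<'E'
from h import *
c,st=snap("wrist","w1.png");print(proj(c,[.5553,.0365,.126],st),st["eef_pos"])
E
```

```text
time_s: 2.15
eef_pos: [0.3679, -0.3691, 0.3015]
ee_rot: [[0.993, -0.121, 0.0], [-0.121, -0.993, -0.0], [0.0, 0.0, -1.0]]
contact_force: [0.4, -0.2, 0.4]
finger_gap: 0.0912
time_s: 3.15
eef_pos: [0.4593, -0.1787, 0.3015]
ee_rot: [[0.993, -0.121, 0.0], [-0.121, -0.993, -0.0], [0.0, 0.0, -1.0]]
contact_force: [0.4, 0.4, 0.9]
finger_gap: 0.0909
time_s: 4.15
eef_pos: [0.5282, -0.0244, 0.2876]
ee_rot: [[0.993, -0.12, -0.002], [-0.12, -0.993, 0.0], [-0.002, 0.0, -1.0]]
contact_force: [-1.3, 0.0, 0.5]
finger_gap: 0.0907
[251.71272772 162.08120313] [ 0.52822962 -0.02439215  0.28758889]
```

View pics/w1.png

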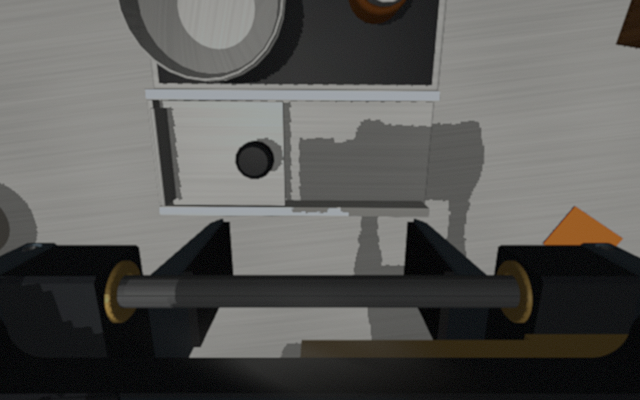

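Wrist view: knob at (254,160), cover lip along column ~172, rails horizontal at rows ~95 and ~211, so the yaw agrees with the tray.

Run:
```python
from h import *
c,st=load("w1");g=cv2.cvtColor(c["pixels"],6)
m=(g<55).astype(np.uint8);m[:130]=0;m[190:]=0;m[:,:230]=0;m[:,280:]=0
n,l,s,ce=cv2.connectedComponentsWithStats(m);i=1+s[1:,4].argmax();print("knob px",ce[i],s[i])
k=onz(c,ce[i],.132,st);print("knob",k)
# rail upper/lower bright rows
for u in(180,280,420): print(u,[int(v) for v in g[84:104,u]],[int(v) for v in g[200:220,u]])
P=lambda u,v,z:onz(c,(u,v),z,st)[:2].round(4)
print("far rail",P(147,95,.1),P(439,95,.1)," near rail",P(160,211,.1),P(428,211,.1),"lip",P(172,105,.126),P(176,200,.126))
R=np.array(st["ee_rot"]);print("delta tool/25mm",R.T@(k-st["eef_pos"])/.025)
```

```text
knob px [254.64477336 159.3172988 ] [ 236  141   38   37 1081]
knob [0.55842488 0.03205148 0.132     ]
180 [130, 152, 152, 141, 125, 137, 159, 162, 160, 161, 161, 160, 161, 162, 158, 138, 121, 140, 155, 157] [143, 153, 154, 151, 123, 83, 119, 154, 162, 162, 161, 161, 162, 161, 157, 147, 140, 141, 141, 140]
280 [84, 125, 145, 143, 131, 124, 142, 160, 162, 161, 162, 161, 161, 162, 161, 150, 126, 120, 148, 163] [153, 150, 149, 150, 147, 114, 83, 130, 161, 164, 162, 163, 163, 163, 161, 147, 136, 136, 138, 139]
420 [64, 120, 147, 146, 142, 130, 125, 144, 160, 162, 161, 161, 161, 161, 162, 159, 151, 143, 147, 148] [81, 67, 59, 56, 58, 57, 56, 65, 95, 113, 114, 112, 111, 111, 110, 112, 119, 133, 141, 135]
far rail [0.6296 0.1331] [ 0.5953 -0.1525]  near rail [0.5109 0.1491] [ 0.4765 -0.1375] lip [0.6164 0.1004] [0.5269 0.1174]
delta tool/25mm [ 0.94395043 -2.38624124  6.2212274 ]
```

```bash
python3 -m inch '[[[0.4,-0.8,0],[0,0,0],0],[[0.4,-0.8,0],[0,0,0],0],[[0.14,-0.79,0.5],[0,0,0],0],[[0,0,1],[0,0,0],0],[[0,0,1],[0,0,0],0],[[0,0,0.8],[0,0,0],0],[[0,0,0],[0,0,0],0],[[0,0,0],[0,0,0],0]]'
python3 - <<'E'
from h import *
s=env.state();print(np.array(s["ee_rot"]).T@(np.array([.5584,.0321,.106])-s["eef_pos"])/.025,s["qpos"])
E
```

```text
time_s: 5.2
eef_pos: [0.5601, 0.0315, 0.2068]
ee_rot: [[0.993, -0.121, 0.0], [-0.121, -0.993, -0.0], [0.0, -0.0, -1.0]]
contact_force: [-0.4, -0.2, 2.1]
finger_gap: 0.0908
[-0.07354331 -0.01374804  4.03326232] [-5.01742737e-02  4.10794522e-01  1.51528976e+00 -1.85211401e-05
  1.21508488e+00  1.64167698e+00]
```

```bash
python3 -m inch '[[[-0.07,0,0.8],[0,0,0],0],[[0,0,0.8],[0,0,0],0],[[0,0,0.8],[0,0,0],0],[[0,0,0.8],[0,0,0],0.3],[[0,0,0.6],[0,0,0],0.4],[[0,0,0.2],[0,0,0],0.4],[[0,0,0],[0,0,0],0.5],[[0,0,0],[0,0,0],1]]' 40
python3 -m inch '[[[0,0,0],[0,0,0],1],[[0,0,0],[0,0,0],1],[[0,0,0],[0,0,0],1],[[0,0,0],[0,0,0],1],[[0,0,0],[0,0,0],1],[[0,0,0],[0,0,0],1],[[0,0,0],[0,0,0],1],[[0,0,0],[0,0,0],1]]' 40
```

```text
time_s: 6.2
eef_pos: [0.5586, 0.0315, 0.1071]
ee_rot: [[0.993, -0.121, 0.001], [-0.121, -0.993, -0.0], [0.001, -0.0, -1.0]]
contact_force: [-0.3, 0.0, -0.0]
finger_gap: 0.044
time_s: 7.2
eef_pos: [0.5586, 0.0315, 0.1069]
ee_rot: [[0.993, -0.121, 0.001], [-0.121, -0.993, -0.0], [0.001, -0.0, -1.0]]
contact_force: [-0.2, 0.9, 6.1]
finger_gap: 0.0343
```

```bash
python3 -m inch '[[[0,0,-0.1],[0,0,0],1],[[0,0,-0.15],[0,0,0],1],[[0,0,-0.15],[0,0,0],1],[[0,0,-0.12],[0,0,0],1],[[0,0,-0.04],[0,0,0],1],[[0,0,0],[0,0,0],1],[[0,0,0],[0,0,0],1],[[0,0,0],[0,0,0],1]]'
```

```text
time_s: 8.2
eef_pos: [0.5583, 0.0315, 0.1205]
ee_rot: [[0.993, -0.121, 0.0], [-0.121, -0.993, -0.0], [0.0, -0.0, -1.0]]
contact_force: [6.4, 1.7, -8.3]
finger_gap: 0.0344
```

Force shows about 8 N spring load, so the pin is up. Slide open.

```bash
python3 -m inch '[[[0,0.2,0],[0,0,0],1],[[0,0.4,0],[0,0,0],1],[[0,0.5,0],[0,0,0],1],[[0,0.6,0],[0,0,0],1],[[0,0.6,0],[0,0,0],1],[[0,0.6,0],[0,0,0],1],[[0,0.6,0],[0,0,0],1],[[0,0.5,0],[0,0,0],1]]'
python3 -m inch '[[[0,0.4,0],[0,0,0],1],[[0,0.3,0],[0,0,0],1],[[0,0.1,0],[0,0,0],1],[[0,0,0],[0,0,0],1],[[0,0,0],[0,0,0],1],[[0,0,0],[0,0,0],1],[[0,0,0],[0,0,0],1],[[0,0,0],[0,0,0],1]]'
```

```text
time_s: 9.2
eef_pos: [0.5458, -0.0681, 0.1203]
ee_rot: [[0.993, -0.121, -0.0], [-0.121, -0.993, 0.0], [-0.0, -0.0, -1.0]]
contact_force: [4.2, 3.1, -9.5]
finger_gap: 0.0344
time_s: 10.2
eef_pos: [0.5435, -0.0862, 0.1202]
ee_rot: [[0.993, -0.121, -0.0], [-0.121, -0.993, 0.002], [-0.001, -0.002, -1.0]]
contact_force: [5.5, 15.1, -8.3]
finger_gap: 0.0343
```

```bash
python3 -m inch '[[[0,-0.04,0.12],[0,0,0],1],[[0,0,0],[0,0,0],0.3],[[0,0,0],[0,0,0],0.3],[[0,0,0],[0,0,0],0.3],[[0,0,-1],[0,0,0],0.3],[[0,-0.5,-1],[0,0,0],0.4],[[-0.5,-1,-1],[0,0,0],0.5],[[-0.5,-1,-1],[0,0,0],0.6]]'
python3 -m inch '[[[-0.5,-1,-1],[0,0,0],1],[[-0.5,-1,0],[0,0,0],1],[[0,-1,0],[0,0,0],1],[[0,0,0],[0,0,0],1],[[0,0,0],[0,0,0],1],[[0,0,0],[0,0,0],1],[[0,0,0],[0,0,0],1],[[0,0,0],[0,0,0],1]]'
python3 - <<'E'
from h import *
c,st=snap("wrist","w2.png");print(st["eef_pos"])
E
```

```text
time_s: 11.2
eef_pos: [0.5262, -0.0211, 0.2183]
ee_rot: [[0.993, -0.121, 0.0], [-0.121, -0.993, -0.0], [0.0, 0.0, -1.0]]
contact_force: [-0.7, -0.1, -0.4]
finger_gap: 0.0384
time_s: 12.2
eef_pos: [0.5108, 0.0556, 0.2424]
ee_rot: [[0.993, -0.121, -0.0], [-0.121, -0.993, -0.0], [-0.0, 0.0, -1.0]]
contact_force: [0.1, -0.3, -0.2]
finger_gap: 0.0006
[0.51078758 0.05559274 0.24239135]
```

View pics/w2.png

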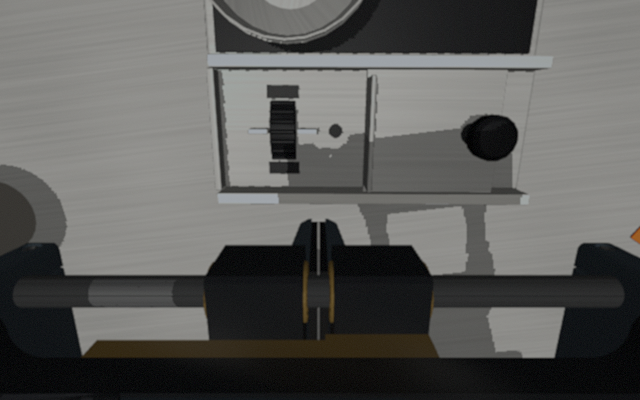

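Cover is open: knob at (491,138), lip at column ~370, wheel at (284,131), pointers at (259,131) and (308,131), pin hole at (335,131). Enlarge the wheel to find the bar.

Run:
```python
from h import *
c,st=load("w2")
a=cv2.resize(c["pixels"][80:182,235:335],None,fx=5.5,fy=5.5,interpolation=cv2.INTER_CUBIC)
a=np.clip(a.astype(float)*2.2,0,255).astype(np.uint8);cv2.imwrite("pics/c2.png",a)
w=onz(c,(283.5,131),.084,st);print("wheel",w,"lip",onz(c,(372,131),.126,st),onz(c,(366,131),.126,st),"pointers",onz(c,(249,131),.083,st),onz(c,(319,131),.083,st))
R=np.array(st["ee_rot"]);print(R.T@(w-st["eef_pos"])/.025)
print("rail mid",(onz(c,(300,61),.1,st)+onz(c,(300,198),.1,st))/2)
```

```text
wheel [0.56395298 0.08138903 0.084     ] lip [0.55798029 0.00562233 0.126     ] [0.55857047 0.0104572  0.126     ] pointers [0.56778769 0.11344252 0.083     ] [0.55987518 0.04862216 0.083     ]
[ 1.98603611 -1.28276503  6.33544783]
rail mid [0.56148646 0.06543474 0.1       ]
```

View pics/c2.png

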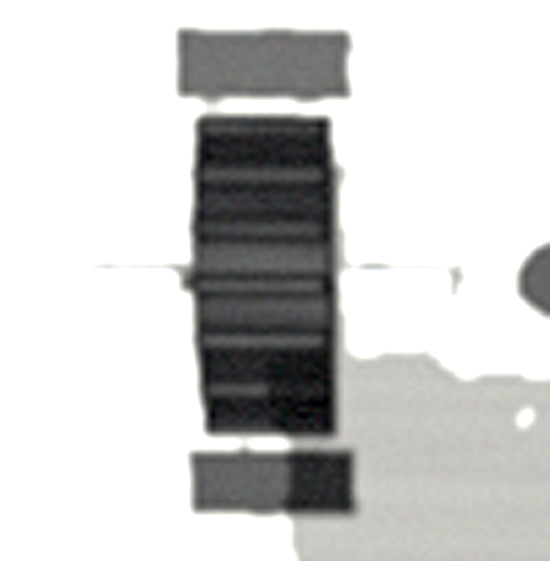

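The bar isn't visible, so it must still be below the panel on the -x side. I'll bring the closed fingertips down just behind the wheel's top.

```bash
python3 -m inch '[[[0.5,-0.5,0.5],[0,0,0],1],[[0.5,-0.5,1],[0,0,0],1],[[0.31,-0.28,1],[0,0,0],1],[[0,0,1],[0,0,0],1],[[0,0,1],[0,0,0],1],[[0,0,0.9],[0,0,0],1],[[0,0,0.3],[0,0,0],1],[[0,0,0],[0,0,0],1]]'
python3 -m inch '[[[0,0,0.2],[0,0,0],1],[[0,0,0.2],[0,0,0],1],[[0,0,0.1],[0,0,0],1],[[0,0,0.04],[0,0,0],1],[[0,0,0],[0,0,0],1],[[0,0,0],[0,0,0],1],[[0,0,0],[0,0,0],1],[[0,0,0],[0,0,0],1]]'
```

```text
time_s: 13.25
eef_pos: [0.5473, 0.084, 0.0995]
ee_rot: [[0.993, -0.121, -0.001], [-0.121, -0.993, 0.0], [-0.001, 0.0, -1.0]]
contact_force: [0.1, 0.5, 0.4]
finger_gap: 0.0003
time_s: 14.25
eef_pos: [0.5472, 0.0838, 0.0864]
ee_rot: [[0.993, -0.121, 0.0], [-0.121, -0.993, 0.0], [0.0, -0.0, -1.0]]
contact_force: [0.4, -0.6, 0.0]
finger_gap: 0.0004
```

```bash
python3 -m inch '[[[0,0,0.05],[0,0,0],1],[[0.15,0,0.02],[0,0,0],1],[[0.2,0,0],[0,0,0],1],[[0.2,0,0],[0,0,0],1],[[0.2,0,0],[0,0,0],1],[[0,0,0],[0,0,0],1],[[0,0,0],[0,0,0],1],[[0,0,0],[0,0,0],1]]'
```

```text
time_s: 15.25
eef_pos: [0.5669, 0.0814, 0.0858]
ee_rot: [[0.993, -0.121, 0.003], [-0.121, -0.993, -0.0], [0.003, -0.0, -1.0]]
contact_force: [0.3, -1.1, 15.8]
finger_gap: 0.0004
```

```bash
python3 -m inch '[[[0.2,0,0],[0,0,0],1],[[0.2,0,0],[0,0,0],1],[[0.2,0,0],[0,0,0],1],[[0,0,0],[0,0,0],1],[[0,0,-0.5],[0,0,0],1],[[-0.6,0,-1],[0,0,0],1],[[-1,0,-1],[0,0,0],1],[[-0.5,0,-1],[0,0,0],1]]'
python3 - <<'E'
from h import *
c,st=snap("wrist","w3.png");print(st["eef_pos"])
p=proj(c,[.564,.0814,.084],st).round().astype(int);print(p)
a=cv2.resize(c["pixels"][p[1]-60:p[1]+60,p[0]-60:p[0]+60],None,fx=4.5,fy=4.5,interpolation=cv2.INTER_CUBIC)
cv2.imwrite("pics/c3.png",np.clip(a.astype(float)*2.2,0,255).astype(np.uint8))
E
```

```text
time_s: 16.25
eef_pos: [0.5271, 0.0862, 0.1733]
ee_rot: [[0.993, -0.121, -0.001], [-0.121, -0.993, 0.0], [-0.001, 0.0, -1.0]]
contact_force: [0.3, -0.1, 0.6]
finger_gap: 0.0002
[0.52708218 0.0861535  0.17327628]
[318 155]
```

View pics/c3.png

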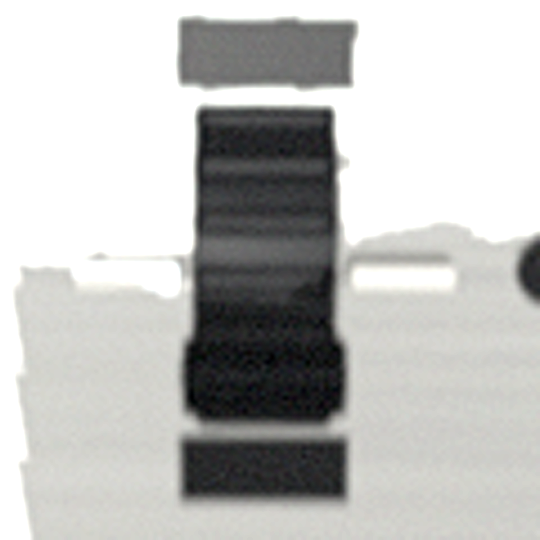

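Bar is now visible at crop rows 335–420, below the pointer line at row 272. That puts it about 30° (one click) short, so one gentle 20 mm roll with the tip rising as the bar comes up.

```bash
python3 -m inch '[[[0.5,0,0.5],[0,0,0],1],[[0.5,0,1],[0,0,0],1],[[0,0,1],[0,0,0],1],[[0,0,0.7],[0,0,0],1],[[0,0,0.2],[0,0,0],1],[[0,0,0],[0,0,0],1],[[0,0,0],[0,0,0],1],[[0,0,0],[0,0,0],1]]'
```

```text
time_s: 17.3
eef_pos: [0.5535, 0.083, 0.0872]
ee_rot: [[0.993, -0.121, 0.0], [-0.121, -0.993, 0.0], [0.0, -0.0, -1.0]]
contact_force: [-0.7, 0.1, -1.2]
finger_gap: 0.0006
```

```bash
python3 -m inch '[[[0,0,0.09],[0,0,0],1],[[0.15,0,0],[0,0,0],1],[[0.18,0,0],[0,0,0],1],[[0.18,0,-0.03],[0,0,0],1],[[0.15,0,-0.04],[0,0,0],1],[[0.1,0,-0.02],[0,0,0],1],[[0,0,0],[0,0,0],1],[[0,0,0],[0,0,0],1]]'
python3 -m inch '[[[0,0,-0.5],[0,0,0],1],[[0,0,-1],[0,0,0],1],[[-1,0,-1],[0,0,0],1],[[-0.6,0,-1],[0,0,0],1],[[0,0,0],[0,0,0],1],[[0,0,0],[0,0,0],1],[[0,0,0],[0,0,0],1],[[0,0,0],[0,0,0],1]]'
python3 - <<'E'
from h import *
c,st=snap("wrist","w4.png");print(st["eef_pos"])
p=proj(c,[.564,.0814,.084],st).round().astype(int);print(p)
a=cv2.resize(c["pixels"][p[1]-60:p[1]+60,p[0]-60:p[0]+60],None,fx=4.5,fy=4.5,interpolation=cv2.INTER_CUBIC)
cv2.imwrite("pics/c4.png",np.clip(a.astype(float)*2.2,0,255).astype(np.uint8))
E
```

```text
time_s: 18.3
eef_pos: [0.5736, 0.0806, 0.0882]
ee_rot: [[0.993, -0.121, 0.003], [-0.121, -0.993, -0.0], [0.003, -0.0, -1.0]]
contact_force: [1.3, -1.2, 13.4]
finger_gap: 0.0002
time_s: 19.3
eef_pos: [0.5325, 0.0854, 0.174]
ee_rot: [[0.993, -0.121, -0.001], [-0.121, -0.993, -0.0], [-0.001, 0.0, -1.0]]
contact_force: [-0.2, 0.2, -0.1]
finger_gap: 0.0003
[0.53249159 0.08541054 0.17396059]
[318 162]
```

View pics/c4.png

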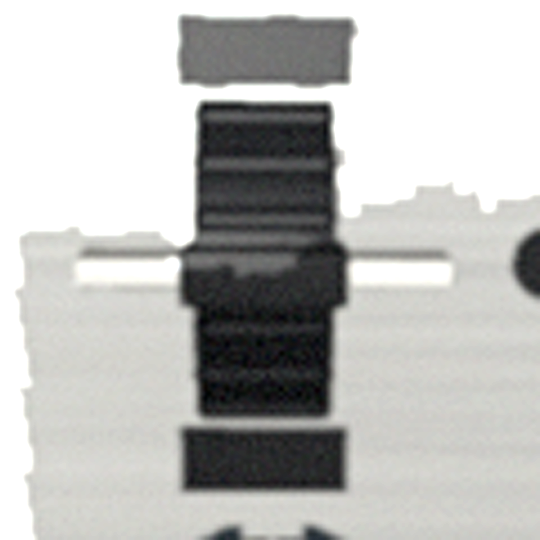

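Bar is level with the pointers: its centre is at row 275, theirs at 270, about 0.02 rad. Next I go between the lip and knob to push the cover shut.

```bash
python3 -m inch '[[[0.3,0.9,0],[0,0,0],1],[[0.4,1,0],[0,0,0],1],[[0.4,1,0],[0,0,0],1],[[0.18,1,0],[0,0,0],1],[[0,0.25,0.3],[0,0,0],1],[[0,0,0.8],[0,0,0],1],[[0,0,0.4],[0,0,0],1],[[0,0,0],[0,0,0],1]]'
python3 -m inch '[[[0,0,0.5],[0,0,0],1],[[0,0,0.45],[0,0,0],1],[[0,0,0],[0,0,0],1],[[0,-0.2,0],[0,0,0],1],[[0,-0.2,0],[0,0,0],1],[[0,-0.2,0],[0,0,0],1],[[0,-0.2,0],[0,0,0],1],[[0,0,0],[0,0,0],1]]'
```

```text
time_s: 20.35
eef_pos: [0.5512, -0.0208, 0.1364]
ee_rot: [[0.993, -0.121, -0.002], [-0.121, -0.993, 0.0], [-0.002, -0.0, -1.0]]
contact_force: [0.2, -0.3, 0.1]
finger_gap: 0.0005
time_s: 21.35
eef_pos: [0.5542, -0.0011, 0.1135]
ee_rot: [[0.993, -0.121, 0.0], [-0.121, -0.993, 0.0], [0.0, -0.0, -1.0]]
contact_force: [-0.8, -0.4, -0.9]
finger_gap: 0.0005
```

```bash
python3 -m inch '[[[0,-0.4,0],[0,0,0],1],[[0,-0.5,0],[0,0,0],1],[[0,-0.5,0],[0,0,0],1],[[0,-0.5,0],[0,0,0],1],[[0,-0.5,0],[0,0,0],1],[[0,-0.5,0],[0,0,0],1],[[0,-0.5,0],[0,0,0],1],[[0,-0.3,0],[0,0,0],1]]'
python3 -m inch '[[[0,-0.2,0],[0,0,0],1],[[0,-0.2,0],[0,0,0],1],[[0,-0.1,0],[0,0,0],1],[[0,-0.1,0],[0,0,0],1],[[0,-0.06,0],[0,0,0],1],[[0,0,0],[0,0,0],1],[[0,0,0],[0,0,0],1],[[0,0,0],[0,0,0],1]]'
```

```text
time_s: 22.35
eef_pos: [0.5658, 0.0906, 0.1135]
ee_rot: [[0.993, -0.121, 0.001], [-0.121, -0.993, -0.001], [0.001, 0.0, -1.0]]
contact_force: [2.4, -5.1, -0.3]
finger_gap: 0.0005
time_s: 23.35
eef_pos: [0.5672, 0.1067, 0.1134]
ee_rot: [[0.993, -0.121, -0.0], [-0.121, -0.993, 0.0], [-0.0, -0.0, -1.0]]
contact_force: [-0.5, 0.4, -0.1]
finger_gap: 0.0005
```

```bash
python3 -m inch '[[[0,-0.06,0],[0,0,0],1],[[0,-0.06,0],[0,0,0],1],[[0,-0.04,0],[0,0,0],1],[[0,0,0],[0,0,0],1],[[0,0,0],[0,0,0],1],[[0,0,0],[0,0,0],1],[[0,0,0],[0,0,0],1],[[0,0,0],[0,0,0],1]]'
```

```text
time_s: 24.35
eef_pos: [0.5678, 0.1107, 0.1134]
ee_rot: [[0.993, -0.121, 0.0], [-0.121, -0.993, 0.0], [0.0, -0.0, -1.0]]
contact_force: [0.6, 0.1, 0.3]
finger_gap: 0.0005
```

```bash
python3 -m inch '[[[0,-0.06,0],[0,0,0],1],[[0,-0.06,0],[0,0,0],1],[[0,0,0],[0,0,0],1],[[0,0,0],[0,0,0],1],[[0,0,0],[0,0,0],1],[[0,0,0],[0,0,0],1],[[0,0,0],[0,0,0],1],[[0,0,0],[0,0,0],1]]'
python3 - <<'E'
from h import *
c,st=snap("scene","s5.png");d,_=snap("side","d5.png");w,st=snap("wrist","w5.png")
a=cv2.resize(c["pixels"][165:265,280:400],(480,400),interpolation=3);b=cv2.resize(w["pixels"],(640,400))
b=cv2.resize(d["pixels"][165:240,260:350],(480,400),interpolation=3)
e=np.hstack([a,b])[:,:];cv2.imwrite("pics/c5.png",cv2.resize(e,(800,333)))
E
```

```text
time_s: 25.35
eef_pos: [0.5682, 0.1137, 0.1134]
ee_rot: [[0.993, -0.121, -0.0], [-0.121, -0.993, 0.0], [-0.0, -0.0, -1.0]]
contact_force: [0.8, 0.2, 0.2]
finger_gap: 0.0002
```

View pics/c5.png

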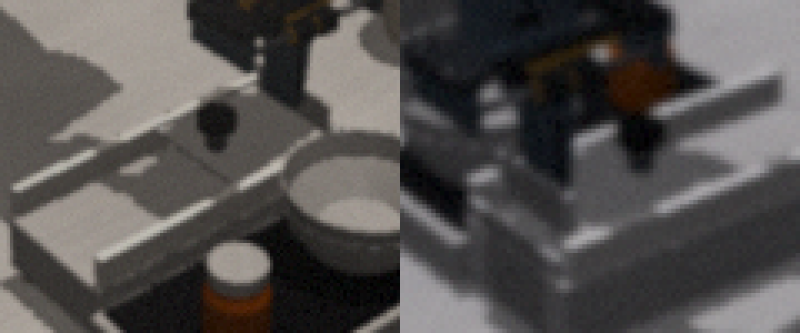

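The cover is nearly shut with the fingers inside the lip, but no end-stop force yet. Push on gently.

```bash
python3 -m inch '[[[0,-0.05,0],[0,0,0],1],[[0,-0.05,0],[0,0,0],1],[[0,0,0],[0,0,0],1],[[0,0,0],[0,0,0],1],[[0,0,0],[0,0,0],1],[[0,0,0],[0,0,0],1],[[0,0,0],[0,0,0],1],[[0,0,0],[0,0,0],1]]'
python3 - <<'E'
from h import *
for f in("s5","d5"):pass
c,_=load("scene0");c2,_=load("s5");d,_=load("side0");d2,_=load("d5")
def kn(c,u,v):
    g=cv2.cvtColor(c["pixels"],6)[v-14:v+14,u-14:u+14];m=(g<45).astype(np.uint8);n,l,s,ce=cv2.connectedComponentsWithStats(m);i=1+s[1:,4].argmax();return ce[i]+[u-14,v-14],s[i]
print(kn(c,345,202),kn(c2,345,202),kn(d,314,197),kn(d2,314,197))
E
```

```text
time_s: 26.5
eef_pos: [0.5682, 0.114, 0.1134]
ee_rot: [[0.993, -0.121, -0.001], [-0.121, -0.993, -0.003], [-0.0, 0.003, -1.0]]
contact_force: [-2.0, -19.9, 2.3]
finger_gap: 0.0005
(array([344.45, 202.23]), array([  9,   9,  10,  13, 100], dtype=int32)) (array([344.55284553, 201.81300813]), array([  8,   8,  12,  14, 123], dtype=int32)) (array([311.47426471, 189.73529412]), array([  0,   0,  28,  20, 272], dtype=int32)) (array([311.26460481, 189.9209622 ]), array([  0,   0,  28,  21, 291], dtype=int32))
```

About 20 N at the stop, and the knob is back at its starting pixel. Back off, rise clear and check.

```bash
python3 -m inch '[[[0,0.2,0],[0,0,0],1],[[0,0.4,0],[0,0,0],1],[[0,0,-1],[0,0,0],1],[[0,0,-1],[0,0,0],1],[[0,0.5,-1],[0,0,0],1],[[-0.5,1,-1],[0,0,0],1],[[-0.5,1,-1],[0,0,0],1],[[-0.5,1,-1],[0,0,0],1]]'
python3 -m inch '[[[-0.5,1,-1],[0,0,0],1],[[0,1,0],[0,0,0],1],[[0,0,0],[0,0,0],1],[[0,0,0],[0,0,0],1],[[0,0,0],[0,0,0],1],[[0,0,0],[0,0,0],1],[[0,0,0],[0,0,0],1],[[0,0,0],[0,0,0],1]]'
python3 - <<'E'
from h import *
c,s=snap("scene","s6.png");d,_=snap("side","d6.png");w,st=snap("wrist","w6.png")
def kn(c,u,v,r=11,t=60,st=None):
    g=cv2.cvtColor(c["pixels"],6)[v-r:v+r,u-r:u+r];m=(g<t).astype(np.uint8);n,l,s,ce=cv2.connectedComponentsWithStats(m);i=1+s[1:,4].argmax();return ce[i]+[u-r,v-r],s[i]
p=proj(w,[.5584,.0321,.132],st);pu=proj(w,[.5584,.0321,.142],st);q=p.round().astype(int)
print("wrist pred down",p,"up",pu,"seen",kn(w,*q,35,55))
print(kn(load("scene0")[0],345,202),kn(c,345,202))
a=cv2.resize(c["pixels"][165:265,280:400],(480,400),interpolation=3)
cv2.imwrite("pics/c6.png",cv2.resize(np.hstack([a,w["pixels"]]),(800,286)))
E
```

```text
time_s: 27.5
eef_pos: [0.5181, 0.018, 0.2642]
ee_rot: [[0.993, -0.121, 0.0], [-0.121, -0.993, 0.0], [0.0, -0.0, -1.0]]
contact_force: [0.5, 0.1, 0.7]
finger_gap: 0.0003
time_s: 28.5
eef_pos: [0.5004, -0.029, 0.2884]
ee_rot: [[0.993, -0.121, -0.0], [-0.121, -0.993, 0.0], [-0.0, -0.0, -1.0]]
contact_force: [0.3, 0.2, 0.2]
finger_gap: 0.0002
wrist pred down [244.63440795 130.5972644 ] up [242.37656306 131.46098984] seen (array([244.66841645, 130.96587927]), array([  16,   17,   39,   37, 1143], dtype=int32))
(array([344.45045045, 202.34234234]), array([  6,   5,  10,  15, 111], dtype=int32)) (array([344.43362832, 202.45132743]), array([  6,   5,  10,  15, 113], dtype=int32))
```

View pics/c6.png

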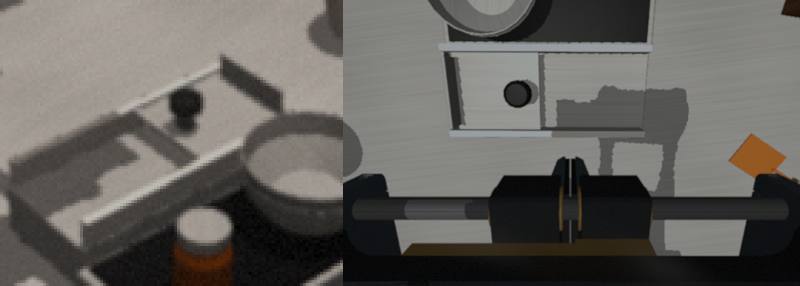

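Knob position and height match the start in both views (within 0.2 px in the scene view, where 10 mm up would show as several px). Arm is clear, so I hand in.

```bash
python3 -c "
from station import env
print(env.sign_off())"
```

```text
the job is handed in; nothing more can be done
None
```

The job is handed in at about 28.5 s of the 69 s allowed, with the cover shut and the bar on top by my last checks.

**What I did:**
- I gripped the knob, pulled the plunger up about 13.5 mm and slid the cover about 119 mm to its open stop.
- I rolled the wheel towards the hot plate in two strokes with the closed fingertips.
- I pushed the lip back until the cover met its shut stop at about 20 N, then backed the arm clear.

**What the last checks showed:**
- **Wheel:** before shutting, the bar sat about 0.02 rad from the pointers (limit 0.13). It can't be seen under the shut cover, so I did not recheck it.
- **Cover and plunger:** the knob is back at its starting pixel to within about 0.1 px in the scene view. The wrist view also fits the plunger being down (off by 0.4 px), so the cover reads as shut and the plunger home. I did not tug the cover to test the lock.
- **Bystanders:** none was contacted in any move, and those in the last pictures look unmoved. I did not measure them individually.

Nothing failed. One estimate disagreed: the shut stop came about 5 mm further along than I expected, probably because the fingertips are thinner than I assumed.

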